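# Load a brooch and close the pinned mould

### The arm

A 6-joint arm with a two-finger parallel gripper is mounted at the origin on the work surface. World frame = base frame: x ahead of the robot, y to its left, z up, the work surface at z = 0. Lengths are in mm, angles in rad, forces in N, time in s.
With the tool pointing down it reaches from about 350 to 775 mm from the base axis. Payload 7.3 kg.
Tool frame: the origin (TCP) lies on the centre line of the jaws, within the pads' length; the fingertips stand 14 mm ahead of it and the grasp point (between the pads) lies 5 mm behind it; z points along the fingers, y is the line along which they close (so a half turn about z gives the same grasp; the last joint's range is limited). The gripper opens to 92 mm and grips with 3 to 60 N. Pads are 19 mm wide; open, the fingers measure 130 mm over their backs; the gripper's body (75 mm by 190 mm) begins 47 mm behind the grasp point.
Start: joints at [1.111, 0.342, 1.524, -0, 1.275, -0.146], TCP at [162.039, 499.386, 240.741] pointing down, gripper open.
Joint ranges: [-2.53, 2.53], [-0.77, 2.02], [0.04, 2.7], [-1, 4.14], [0.28, 2.66], [-3.11, 3.11]. Speed limits (rad/s): [2.57, 2.57, 3.14, 3.14, 3.14, 3.14].

### API

Orientations are given as [roll, pitch, yaw] about the fixed x, y, z axes, in that order (R = Rz(yaw) Ry(pitch) Rx(roll)).
In Python, from plant import get_obs, capture, bot, spot_in, trace, pinpoint gives the robot as it stands.
- The arm moves only by the tool play_rows, never from a script. Its argument "rows" is a list of rows, each a list of 2 entries, a list of its own where there are three numbers: the shift along the world's x, y, z in units of 3 cm (1.0 is 3 cm), then the turn, a rotation vector about the world's x, y, z in units of 8 degrees (1.0 is 8 degrees). A call has 1 to 12 rows; each row shifts and turns the commanded pose from where the row before left it; what a row does not reach is not made up. A row lasts 1/8 s, in which the tool goes at most 62.5 mm and 10.7 degrees, less where a joint would pass 70% of its speed; a pose out of reach is approached as far as the arm can. A call with a number of a shift or a turn outside -1 to 1 is refused whole. A call with a gripper value outside its range is refused whole. "hand" is the opening, from -1 (shut) to 1 (fully open), set as the call begins (left out, the last holds). The fingers move at their own pace and stop on an object; the grip force is fixed at half the most. Time passes only in rows, so rows that do not move let the fingers close. It gives the time, the measured TCP pose, the force, the opening and the grip force at its end, in the units of the state.
- get_obs(): the state, without advancing time (a new reading comes with each control period).
- capture(name): name is "scene" or "top"; returns a dict with "frame" (400x640x3 uint8, red, green, blue), "fov_y" (degrees; the focal length in pixels is half the picture's height over the tangent of half this angle, whatever the lens; pixels are square), "cx", "cy" (the principal point, pixels), "rvec" (rotation vector, rad) and "tvec" (3), from world to camera coordinates, as OpenCV has them. Camera axes: x right, y down, z forward; pixel columns grow to the right and rows downward; lengths in mm; the calibration is good to about 2 mm. A picture is of the moment at which its call begins. There is no depth.
- bot.close_job(): hands the job in; it is judged then, once.
Trained networks look in the newest picture that a camera, given by its name, has taken for a name from the list of things; names that differ only in an ending like _2 or _b are one class to them, and where a whole thing is asked for, a point or a joint stands for the part that bears it (a point fixed in the world has none). Each returns a list of dicts, best first, with "p" (0 to 1); they miss things now and then, are a little off and sometimes report something else, mostly with a low value. They report only what shows in the picture. A call takes as long as a camera call. They do not tell look-alikes from the thing itself.
- spot_in(query, camera): "at" ([row, column] in pixels, amid what is visible of it).
- trace(query, camera): "mask" (400x640 bool, what is visible of it) and "at" ([row, column] in pixels, amid what is visible of it).
- pinpoint(query, camera): "at" ([row, column] in pixels: a listed point, or the origin of a listed thing).
The state is a dict: "time": time; "joint_positions": joint angles; "dq": joint speeds; "tau": joint torques, N m; "tool_pos": TCP position; "tcp_rot": TCP orientation; "contact_force": force on the tool from outside, world axes, zero at the start; "moment": the same for the moment, N m; "grip_width": finger opening in mm; "finger_force": force on a finger pad.
Only numpy, scipy, OpenCV 4.12 (cv2) and the standard library are available. Lean on these libraries where they do the work, as an engineer would, in place of code of your own. Each camera call takes 0.05 s, during which the arm holds its last target. There are 200 camera calls.

### The job

Make the brooch mould ready: set the amber brooch, dome up, in the middle of the round recess of the dark lower half and let go of it. Then take the blue upper half by its handle and lower it under control, without dropping it, over the two pins until it lies flush on the lower half all round (either way round will do). Leave the other brooches, the tweezers and the bead jar where they are.

Things in the scene. Friction and masses are not known exactly. Their poses are not given: they have to be found in the camera images.
- lower_half: dark steel lower mould half, fixed to the table: block 170 (x) x 110 (y) x 22 mm high, origin at the centre of its underside. Round recess in the middle of its top face, 60 mm across, 4 mm deep, with a white floor. Two upright brass pins, 10 mm diameter, stand 30 mm above the top face at (x, y) = (+62, +34) and (-62, -34) mm in its frame; straight for 20 mm, then tapering to 4 mm at the tip.
- seat (a point): centre of the lower half's top face (22 mm above the table, 4 mm above the recess floor), axes as the lower half
- upper_half: loose blue upper mould half, 0.4 to 0.65 kg, lying flat on the table: plate 160 (x) x 100 (y) x 16 mm thick, origin at the centre of its underside, z up. Round window 70 mm across in the middle; two through holes, 13 mm diameter, at (+62, +34) and (-62, -34) mm; a half turn about z gives the same shape. A black handle bar bridges the window along x.
- handle (a point): centre of the upper half's handle bar, 56 mm above the plate's underside; bar 108 mm long (along the plate's x), 14 mm wide (y), 12 mm high, on two posts at x = +-48 mm, open below for 34 mm down to the plate's top
- amber_brooch: loose brooch of orange, amber and yellow beads with a red bead on top, the largest of three: round, 48 mm diameter, upright side wall up to 16 mm, domed to 28 mm high; flat base down, origin at the centre of its underside. It may start at any of three places among the other brooches.
- pearl_brooch: loose white and silver beaded brooch, 42 mm diameter, 23 mm high, origin under its centre; to be left alone
- green_brooch: loose green beaded brooch, 38 mm diameter, 21 mm high, origin under its centre; to be left alone
- tweezers: loose steel tweezers lying flat, 124 mm long (x), 11 mm wide, 9 mm high; to be left alone
- bead_jar: loose amber glass jar with a brass cap, 56 mm diameter, 75 mm high, origin under its centre; to be left alone
Things that resemble listed ones, but are neither listed nor needed, are in the scene too. Of the things that look like the upper_half, the middle-sized one is meant.

How it is judged (in metres and radians):
On the way:
1. the amber brooch sits dome up in the recess, let go, before the upper half is brought over the pins (horizontal distance between amber_brooch and seat below 0.008 m and z of amber_brooch in the frame of seat below -0.002 m and angle between amber_brooch's own z axis and vertical below 0.08 rad and contact force between the fingers and amber_brooch below 0.3 N and horizontal distance between upper_half and seat above 0.08 m), for 0.2 s.
At the end, for the whole second after the job is handed in: Upper half on both pins: underside within 3 mm of the lower half's top face, level within 0.025 rad, centred within 5 mm, lined up within 0.07 rad either way round. Amber brooch upright within 0.08 rad, within 8 mm of centre, underside 2 mm or more below that face. Both at rest (horizontal distance between amber_brooch and seat below 0.008 m and z of amber_brooch in the frame of seat below -0.002 m and angle between amber_brooch's own z axis and vertical below 0.08 rad and horizontal distance between upper_half and seat below 0.005 m and z of upper_half in the frame of seat between -0.003 and 0.003 m and angle between upper_half's own z axis and vertical below 0.025 rad and angle between the x axis of upper_half and the x axis of lower_half, either way round below 0.07 rad and linear speed of each of upper_half, amber_brooch below 0.02 m/s); the robot touches nothing.
It fails at once if the pearl brooch is moved by more than 25 mm (distance of pearl_brooch from where it was at the start of the episode above 0.025 m).
It fails at once if the green brooch is moved by more than 25 mm (distance of green_brooch from where it was at the start of the episode above 0.025 m).
It fails at once if the tweezers is moved by more than 25 mm (distance of tweezers from where it was at the start of the episode above 0.025 m).
It fails at once if the bead jar is moved by more than 25 mm (distance of bead_jar from where it was at the start of the episode above 0.025 m).
It fails at once if the upper half drops onto the lower half: faster than 0.4 m/s while over the pins and less than 25 mm above flush (horizontal distance between upper_half and seat below 0.02 m and z of upper_half in the frame of seat below 0.025 m and linear speed of upper_half above 0.4 m/s).
It also fails if it takes over 64 s, if anything falls off the work surface, if the arm or the gripper's body presses on something with over 40 N, if the wrist force passes 120 N, or if a joint passes its speed limit or range.

## Working session

There is one attempt and no reset: what is moved stays moved. The work goes in short steps, Python scripts to look and compute and a tool call to move; the robot and the scene stay as the last step left them, time stands still between calls to the robot, and variables do not carry over. Pictures are saved under pics/ and viewed, at most 10 in all, crops included, and the job is handed in when it is done.

Besides the shell and the picture viewer there is one more tool, called as name(argument=value, ...) on one line, values as JSON. play_rows: Moves the arm, as the interface text tells. Shifts and turns lie within -1 to 1; 1 stands for 3 cm of shift or 8 degrees of turn. Its arguments: {"type":"object","properties":{"rows":{"type":"array"},"hand":{"type":"number"}},"required":["rows"]}

```bash
mkdir -p pics; ls; cat > h.py <<'E'
import numpy as np,cv2
from plant import *
def K(c):
    f=200/np.tan(np.radians(c["fov_y"])/2); return np.array([[f,0,c["cx"]],[0,f,c["cy"]],[0,0,1]])
def ray(c,at,z):
    R=cv2.Rodrigues(np.array(c["rvec"],float))[0];t=np.array(c["tvec"],float)
    o=-R.T@t; d=R.T@np.linalg.solve(K(c),[at[1],at[0],1]); return o+d*(z-o[2])/d[2]
def proj(c,P):
    return cv2.projectPoints(np.array(P,float).reshape(-1,3),np.array(c["rvec"],float),np.array(c["tvec"],float),K(c),None)[0][:,0]
E
python3 - <<'E'
from h import *
for n in("scene","top"):
    c=capture(n); cv2.imwrite(f"pics/{n}0.png",c["frame"][:,:,::-1])
    R=cv2.Rodrigues(np.array(c["rvec"],float))[0]; print(n,c["fov_y"],c["cx"],c["cy"],-R.T@np.array(c["tvec"]))
    for q,z in(("lower_half",0),("seat",22),("upper_half",0),("handle",56),("amber_brooch",0),("pearl_brooch",0),("green_brooch",0),("tweezers",0),("bead_jar",0)):
        for r in pinpoint(q,n)[:4]: print(q,round(r["p"],2),np.round(r["at"],1),ray(c,r["at"],z).round(1))
print(get_obs())
E
```

```text
pics
scene 51.808460772324366 322.15508211313755 196.2280267967053 [891.98177101 593.80392596 873.42664379]
lower_half 0.88 [215.7 331.9] [504.5  64.9   0. ]
lower_half 0.37 [273.1 390.4] [485.1 282.8   0. ]
seat 0.98 [207.9 326.6] [511.3  49.5  22. ]
upper_half 0.91 [275.7 389.2] [491.9 286.6   0. ]
upper_half 0.83 [254.7 493.5] [240.3 384.1   0. ]
upper_half 0.59 [343.  427.4] [526.9 455.7   0. ]
handle 0.92 [263.  393.7] [488.4 287.   56. ]
handle 0.76 [239.3 505.5] [225.3 384.3  56. ]
handle 0.59 [336.7 428.6] [539.5 456.5  56. ]
amber_brooch 0.52 [156.3 254. ] [ 572.8 -246.3    0. ]
pearl_brooch 0.6 [136.1 293.4] [ 428.5 -257.7    0. ]
tweezers 0.79 [260.2 235.4] [777.2  46.5   0. ]
bead_jar 0.82 [202.9 202.1] [ 773.3 -165.2    0. ]
top 56.57839725540977 322.95652024914995 199.76304251235192 [392.51111726  67.52451921 940.72623005]
lower_half 0.75 [207.6 317. ] [503.7  55.1   0. ]
seat 0.57 [201.9 316.6] [515.4  56.2  22. ]
upper_half 0.95 [199.1 159. ] [531.9 454.    0. ]
upper_half 0.76 [316.  181.1] [244.5 389.4   0. ]
upper_half 0.63 [213.4 223.9] [492.8 290.5   0. ]
handle 
[... 524 characters left out ...]
93.5 -160.4    0. ]
{'time': 1.0, 'joint_positions': array([ 1.11100412e+00,  3.41985060e-01,  1.52407853e+00,  7.34056791e-06,
        1.27541342e+00, -1.45975120e-01]), 'dq': array([-0.00194658,  0.00038926, -0.00140487, -0.00089593, -0.00068412,
        0.00038712]), 'tau': array([-6.52144263e-04, -4.31142926e+01, -2.44482100e+01,  7.17385998e-02,
        4.84519964e-02,  3.94523522e-05]), 'tool_pos': array([162.03791671, 499.39294175, 240.75577636]), 'tcp_rot': array([3.14147721e+00, 9.87425233e-06, 2.82777343e+00]), 'contact_force': array([0.0830376 , 0.22248083, 0.6319057 ]), 'moment': array([-0.01760884, -0.04146496,  0.02059523]), 'finger_force': 0.0, 'grip_width': 91.52136522623054}
```

View pics/scene0.png

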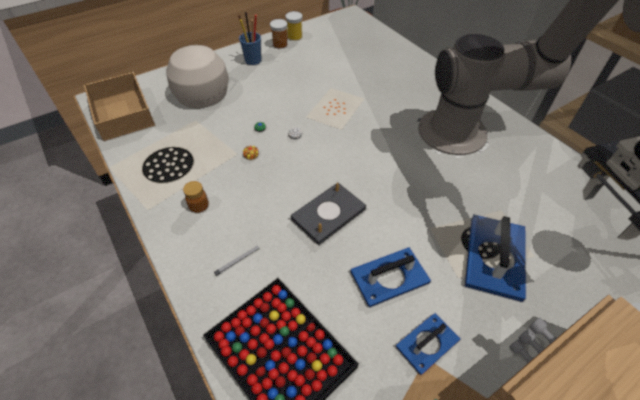

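View pics/top0.png

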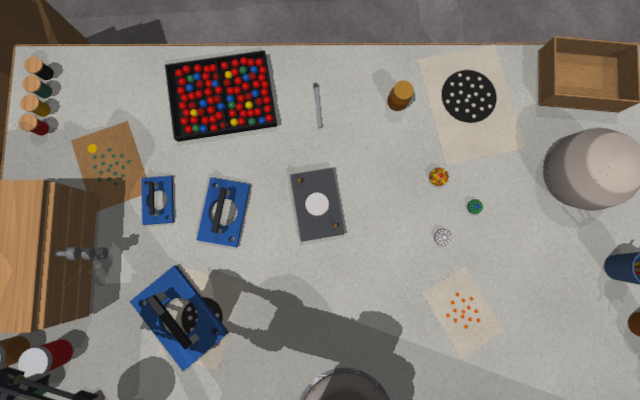

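Upper-half candidates (top view): small at (158,200), middle at (223,212) and large at (180,315). I choose the middle one. Amber brooch candidates are orange/yellow at (438,177), green at (475,207) and white at (443,237); I choose (438,177). Next I'll fit the poses from the outlines and check them in one crop.

```bash
cat >> h.py <<'E'
from scipy.optimize import minimize
def box(x,y,z0,z1,cx=0,cy=0):
    return np.array([[cx+a*x/2,cy+b*y/2,z] for a in(-1,1) for b in(-1,1) for z in(z0,z1)])
def disc(r,z): a=np.linspace(0,2*np.pi,40,False); return np.c_[r*np.cos(a),r*np.sin(a),0*a+z]
PARTS={"lower_half":[box(170,110,0,22)]+[np.r_[disc(5,22)+[s*62,s*34,0],disc(5,42)+[s*62,s*34,0],disc(2,52)+[s*62,s*34,0]] for s in(1,-1)],
"upper_half":[box(160,100,0,16),box(108,14,50,62)]+[box(12,14,16,62,s*48) for s in(1,-1)],
"amber_brooch":[np.r_[disc(24,0),disc(24,16),disc(17,24),disc(5,28)]]}
def sil(c,name,p,S=4):
    x,y,a=p[:3]; z=p[3] if len(p)>3 else 0
    R=np.array([[np.cos(a),-np.sin(a),0],[np.sin(a),np.cos(a),0],[0,0,1]])
    m=np.zeros((400*S,640*S),np.uint8)
    for P in PARTS[name]:
        q=proj(c,P@R.T+[x,y,z]); h=cv2.convexHull(np.float32((q+.5)*S-.5))
        cv2.fillConvexPoly(m,np.int32(h*16+.5),255,shift=4)
    return cv2.resize(m,(640,400),interpolation=cv2.INTER_AREA)/255.
def fit(name,views,p0,hole=True):
    ms=[]
    for c,m in views:
        m=m.astype(np.uint8)
        if hole:
            k=cv2.findContours(m,cv2.RETR_EXTERNAL,cv2.CHAIN_APPROX_NONE)[0]; k=max(k,key=cv2.contourArea); m=cv2.drawContours(np.zeros_like(m),[k],-1,1,-1)
        ms.append((c,m))
    def cost(p): return sum((abs(sil(c,name,[p[0],p[1],p[2]/50])-m)).sum()/m.sum() for c,m in ms)
    best=None
    for a in p0[2]:
        s=np.array([p0[0],p0[1],a*50]); r=minimize(cost,s,method="Nelder-Mead",options=dict(initial_simplex=np.vstack([s,s+np.diag([8,8,8])]),xatol=.05,fatol=1e-4))
        if best is None or r.fun<best.fun: best=r
    return np.r_[best.x[:2],best.x[2]/50],best.fun
def getmask(q,cam,c,near,z,tol=45):
    for r in trace(q,cam):
        if np.linalg.norm(ray(c,r["at"],z)[:2]-near)<tol: return r["mask"]
E
python3 - <<'E'
from h import *
cs={n:capture(n) for n in("scene","top")}
A=[-1.2,-1.6,-2.0,-.4,.0,.4]
vis=cs["top"]["frame"].copy()
for q,n0,z,ang in(("lower_half",(508,54),11,[1.4,1.7]),("upper_half",(492,289),16,[1.0,1.35,1.7]),("amber_brooch",(574,-252),10,[0])):
    v=[]
    for n,c in cs.items():
        m=getmask(q,n,c,n0,z)
        if m is None: print("miss",q,n); continue
        v.append((c,m)); print(q,n,*fit(q,[(c,m)],(*n0,ang)),m.sum())
    p,f=fit(q,v,(*n0,ang)); print(q,"both",p,f)
    for c,m in v[-1:]:
        k=cv2.findContours((sil(c,q,p)>.5).astype(np.uint8),cv2.RETR_EXTERNAL,cv2.CHAIN_APPROX_NONE)[0]; vis=cv2.drawContours(vis,k,-1,(0,255,0),1)
# white floor
for n,c in cs.items():
    u=proj(c,[511,54,18])[0]; g=c["frame"].astype(int); w=(g.min(2)>130).astype(np.uint8)
    k,l,s,ce=cv2.connectedComponentsWithStats(w); i=l[int(u[1]),int(u[0])]; print("floor",n,s[i],ray(c,ce[i][::-1],18))
cv2.imwrite("pics/crop1.png",np.hstack([cv2.resize(vis[160:260,190:360],None,fx=3,fy=3),cv2.resize(vis[140:240,400:490],None,fx=3,fy=3)])[:,:,::-1])
E
```

```text
miss lower_half scene
lower_half top [5.12321387e+02 5.69479245e+01 1.47755593e-01] 0.0212027517971709 3044
lower_half both [5.12321387e+02 5.69479245e+01 1.47755593e-01] 0.0212027517971709
upper_half scene [493.87932723 290.7309954    2.94022321] 0.03354673318090487 2430
upper_half top [496.62939342 290.82819931   2.94943345] 0.021110702464141227 2318
upper_half both [495.70555479 290.81707138   2.94495421] 0.06888417182365807
amber_brooch scene [ 5.76807314e+02 -2.56738310e+02  2.90362918e-02] 0.10618401206636499 195
amber_brooch top [ 5.79490430e+02 -2.58887622e+02  3.55642910e-02] 0.1638086969104985 271
amber_brooch both [ 5.78016419e+02 -2.57483677e+02  9.65551426e-03] 0.306064981011801
floor scene [317 202  23  18 325] [510.43936408  56.15720388  18.        ]
floor top [305 192  24  24 437] [511.87644972  56.13226725  18.        ]
```

View pics/crop1.png

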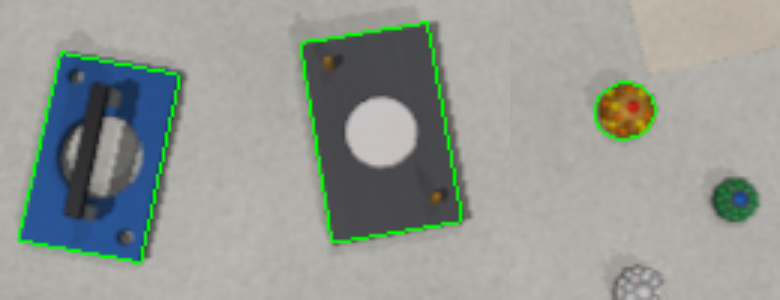

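The crop's outlines fit well: the middle upper half at left, the lower half in the centre, and the amber brooch with its red top bead at right. Estimates are lower (511.5, 56.4, yaw 0.148), upper (495.5, 290.8, yaw −0.197 mod π) and amber (578, −257.6). I'll move to the amber brooch.

play_rows(rows=[[[0.8,-1,0],[0,0,0]],[[0.8,-1,0],[0,0,0]],[[0.8,-1,0],[0,0,0]],[[0.8,-1,0],[0,0,0]],[[0.8,-1,0],[0,0,0]],[[0.8,-1,0],[0,0,0]],[[0.8,-1,0],[0,0,0]],[[0.8,-1,0],[0,0,0]],[[0.8,-1,0],[0,0,0]],[[0.8,-1,0],[0,0,0]],[[0.8,-1,0],[0,0,0]],[[0.8,-1,0],[0,0,0]]], hand=1)

```text
time: 2.9
tool_pos: [450.8, 138.3, 240.9]
tcp_rot: [3.141, 0.0, 2.828]
contact_force: [-1.0, 0.8, -0.1]
grip_width: 91.7
finger_force: 0.0
```

play_rows(rows=[[[0.35,-1,-0.2],[0,0,0]],[[0.35,-1,-0.2],[0,0,0]],[[0.35,-1,-0.2],[0,0,0]],[[0.35,-1,-0.2],[0,0,0]],[[0.35,-1,-0.2],[0,0,0]],[[0.35,-1,-0.2],[0,0,0]],[[0.35,-1,-0.2],[0,0,0]],[[0.35,-1,-0.2],[0,0,0]],[[0.35,-1,-0.2],[0,0,0]],[[0.35,-1,-0.2],[0,0,0]],[[0.35,-1,-0.2],[0,0,0]],[[0.35,-1,-0.2],[0,0,0]]])

```text
time: 4.4
tool_pos: [576.3, -221.6, 168.5]
tcp_rot: [3.141, 0.0, 2.828]
contact_force: [0.2, 0.9, -0.5]
grip_width: 92.1
finger_force: 0.0
```

play_rows(rows=[[[0.05,-0.6,-0.6],[0,0,0]],[[0,-0.6,-0.6],[0,0,0]],[[0,0,-0.6],[0,0,0]],[[0,0,0],[0,0,0]],[[0,0,0],[0,0,0]]])

```text
time: 5.03
tool_pos: [577.6, -256.4, 115.0]
tcp_rot: [3.141, 0.0, 2.828]
contact_force: [-0.2, 0.3, 0.0]
grip_width: 91.4
finger_force: 0.0
```

play_rows(rows=[[[0,-0.03,-0.78],[0,0,0]],[[0,0,-0.78],[0,0,0]],[[0,0,-0.78],[0,0,0]],[[0,0,-0.5],[0,0,0]],[[0,0,-0.28],[0,0,0]],[[0,0,0],[0,0,0]]])

```text
time: 5.78
tool_pos: [577.6, -257.4, 21.2]
tcp_rot: [3.141, -0.0, 2.828]
contact_force: [0.1, -0.8, 0.7]
grip_width: 91.7
finger_force: 0.0
```

play_rows(rows=[[[0,0,0],[0,0,0]],[[0,0,0],[0,0,0]],[[0,0,0],[0,0,0]],[[0,0,0],[0,0,0]],[[0,0,0],[0,0,0]],[[0,0,0],[0,0,0]],[[0,0,0],[0,0,0]],[[0,0,0],[0,0,0]]], hand=-1)

```text
time: 6.78
tool_pos: [577.6, -257.5, 21.2]
tcp_rot: [3.142, 0.0, 2.828]
contact_force: [-1.2, -0.1, 0.8]
grip_width: 46.7
finger_force: 30.0
```

play_rows(rows=[[[0,0,0.5],[0,0,0]],[[0,0,0.8],[0,0,0]],[[0,0,0.9],[0,0,0]],[[0,0,0.8],[0,0,0]],[[0,0,0.3],[0,0,0]],[[0,0,0],[0,0,0]]])

```text
time: 7.52
tool_pos: [577.7, -257.6, 120.8]
tcp_rot: [-3.141, 0.001, 2.828]
contact_force: [0.4, -0.1, -0.5]
grip_width: 46.6
finger_force: 30.0
```

```bash
python3 - <<'E'
from h import *
o=get_obs();print(o["tool_pos"],o["grip_width"])
ims=[]
for n in("scene","top"):
    c=capture(n); u=proj(c,o["tool_pos"])[0].astype(int); print(n,u)
    for z,f in((75,0),):
        for r in spot_in("amber_brooch",n)[:2]+pinpoint("amber_brooch",n)[:2]: print(r["p"],r["at"],ray(c,r["at"],o["tool_pos"][2]-21))
    y,x=u[1]-40,u[0]-40; ims.append(cv2.resize(c["frame"][y:y+90,x:x+90],None,fx=4,fy=4))
cv2.imwrite("pics/hold.png",np.hstack(ims)[:,:,::-1])
E
```

```text
[ 577.69855159 -257.63677605  120.77393296] 46.624703177725365
scene [245 123]
0.47 [130.6, 247.6] [ 576.77422838 -250.66883707   99.77393296]
top [454 166]
0.42 [174.6, 455.2] [ 563.93117059 -266.91727691   99.77393296]
0.62 [168.9, 449.9] [ 577.66208266 -255.36240277   99.77393296]
```

View pics/hold.png

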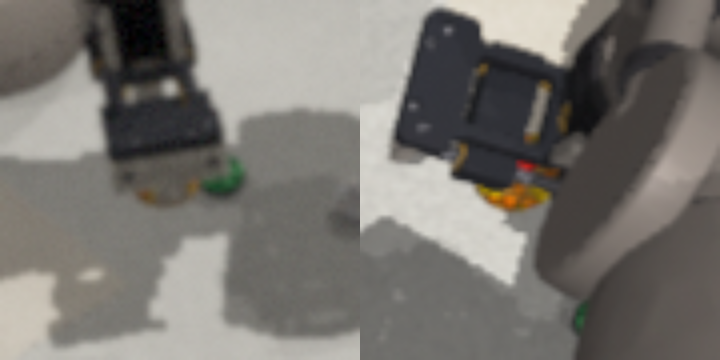

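The brooch is held level between the fingers (scene crop about (245,128), top crop about (454,172)). I'll carry it to the recess.

play_rows(rows=[[[-0.2,0.95,0],[0,0,0]],[[-0.2,0.95,0],[0,0,0]],[[-0.2,0.95,0],[0,0,0]],[[-0.2,0.95,0],[0,0,0]],[[-0.2,0.95,0],[0,0,0]],[[-0.2,0.95,0],[0,0,0]],[[-0.2,0.95,0],[0,0,0]],[[-0.2,0.95,0],[0,0,0]],[[-0.2,0.95,0],[0,0,0]],[[-0.2,0.95,0],[0,0,0]],[[-0.2,0.95,0],[0,0,0]],[[0,0,0],[0,0,0]]])

```text
time: 9.32
tool_pos: [510.9, 57.5, 119.9]
tcp_rot: [-3.142, -0.001, 2.831]
contact_force: [0.1, 0.3, -0.5]
grip_width: 46.9
finger_force: 30.0
```

play_rows(rows=[[[0,0,-0.6],[0,0,0]],[[0,0,-0.7],[0,0,0]],[[0,0,-0.6],[0,0,0]],[[0,0,-0.4],[0,0,0]],[[0,0,-0.2],[0,0,0]],[[0,0,0],[0,0,0]],[[0,0,0],[0,0,0]]])

```text
time: 10.2
tool_pos: [512.0, 55.9, 45.7]
tcp_rot: [3.141, 0.001, 2.828]
contact_force: [-0.0, 0.7, -1.4]
grip_width: 46.8
finger_force: 30.0
```

Now the last few mm, down to TCP z ≈ 39, with the force watched.

play_rows(rows=[[[0,0,-0.1],[0,0,0]],[[0,0,-0.08],[0,0,0]],[[0,0,-0.04],[0,0,0]],[[0,0,0],[0,0,0]],[[0,0,0],[0,0,0]]])

```text
time: 10.82
tool_pos: [511.5, 56.0, 39.1]
tcp_rot: [3.141, 0.0, 2.828]
contact_force: [-1.6, 0.3, 5.6]
grip_width: 46.7
finger_force: 30.0
```

play_rows(rows=[[[0,0,0],[0,0,0]],[[0,0,0],[0,0,0]],[[0,0,0],[0,0,0]],[[0,0,0],[0,0,0]],[[0,0,0],[0,0,0]],[[0,0,0],[0,0,0]]], hand=1)

```text
time: 11.58
tool_pos: [511.6, 56.0, 38.5]
tcp_rot: [3.141, 0.0, 2.828]
contact_force: [-1.2, 0.0, -0.5]
grip_width: 91.6
finger_force: 0.0
```

play_rows(rows=[[[0,0,0.4],[0,0,0]],[[0,0,0.8],[0,0,0]],[[0,0,1],[0,0,0]],[[0,0.3,1],[0,0,0]],[[0,1,0.5],[0,0,0]],[[0,1,0],[0,0,0]],[[0,1,0],[0,0,0.4]],[[0,1,0],[0,0,0.4]],[[0,1,0],[0,0,0]],[[0,1,0],[0,0,0]],[[-0.3,1,0],[0,0,0]],[[-0.2,0.5,0],[0,0,0]]])

```text
time: 13.08
tool_pos: [496.1, 291.3, 150.2]
tcp_rot: [3.141, 0.001, 2.941]
contact_force: [0.0, -0.8, -0.6]
grip_width: 91.8
finger_force: 0.0
```

```bash
python3 - <<'E'
from h import *
o=get_obs();print(o["tool_pos"],o["tcp_rot"])
ims=[]
for n in("scene","top"):
    c=capture(n)
    for q,n0,z,ang in(("lower_half",(511,56),11,[.148]),("upper_half",(495,291),16,[-.197])):
        m=getmask(q,n,c,n0,z)
        if m is not None: print(q,n,*fit(q,[(c,m)],(*n0,ang)),m.sum())
    u=proj(c,[511.5,56.3,30])[0].astype(int)
    # floor disc vs brooch, by outline: overlay predicted brooch & recess rim
    f=cv2.resize(c["frame"][u[1]-40:u[1]+40,u[0]-40:u[0]+40],None,fx=5,fy=5,interpolation=cv2.INTER_CUBIC)
    for D in(disc(30,22),disc(24,18),disc(24,34)):
        q=(proj(c,D+[511.5,56.3,0])-u+40+.5)*5
        cv2.polylines(f,[np.int32(q)],True,(0,255,0),1)
    ims.append(f)
cv2.imwrite("pics/seat.png",np.hstack(ims)[:,:,::-1])
E
```

```text
[496.05234427 291.2653294  150.21696478] [3.14108696e+00 5.18810443e-04 2.94082157e+00]
lower_half scene [5.08931156e+02 5.64684760e+01 1.45854927e-01] 0.042900069713214264 2157
upper_half scene [ 4.95212311e+02  2.90739917e+02 -1.89112825e-01] 0.14531908151514447 2143
lower_half top [5.12272117e+02 5.74717055e+01 1.46593757e-01] 0.03711025393764063 2616
```

View pics/seat.png

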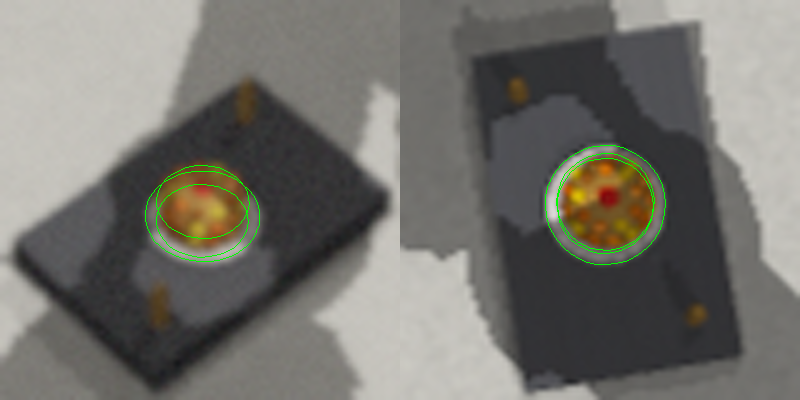

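The brooch is seated with a white ring visible all round it in both views (top crop about (605,203)). Next is the handle.

play_rows(rows=[[[0,0,-0.8],[0,0,0.04]],[[-0.02,-0.02,-0.9],[0,0,0]],[[0,0,-0.8],[0,0,0]],[[0,0,-0.5],[0,0,0]],[[0,0,-0.3],[0,0,0]],[[0,0,0],[0,0,0]]])

```text
time: 14.12
tool_pos: [496.0, 289.2, 50.4]
tcp_rot: [-3.141, -0.0, 2.945]
contact_force: [0.1, 0.2, 0.9]
grip_width: 91.8
finger_force: 0.0
```

play_rows(rows=[[[0,0,0],[0,0,0]],[[0,0,0],[0,0,0]],[[0,0,0],[0,0,0]],[[0,0,0],[0,0,0]],[[0,0,0],[0,0,0]],[[0,0,0],[0,0,0]],[[0,0,0],[0,0,0]],[[0,0,0],[0,0,0]],[[0,0,0],[0,0,0]],[[0,0,0],[0,0,0]]], hand=-1)

```text
time: 15.38
tool_pos: [496.1, 289.6, 50.6]
tcp_rot: [3.141, 0.0, 2.945]
contact_force: [0.7, 1.3, -0.7]
grip_width: 13.7
finger_force: 30.0
```

play_rows(rows=[[[0,0,0.2],[0,0,0]],[[0,0,0.5],[0,0,0]],[[0,0,0.8],[0,0,0]],[[0,0,0.8],[0,0,0]],[[0,0,0.5],[0,0,0]],[[0,0,0.2],[0,0,0]],[[0,0,0],[0,0,0]]])

```text
time: 16.25
tool_pos: [495.8, 289.3, 140.5]
tcp_rot: [-3.142, -0.0, 2.945]
contact_force: [0.1, 0.1, -6.2]
grip_width: 13.5
finger_force: 30.0
```

play_rows(rows=[[[0.05,-0.4,0],[0,0,0.25]],[[0.05,-0.7,0],[0,0,0.25]],[[0.05,-0.8,0],[0,0,0.25]],[[0.05,-0.9,0],[0,0,0.25]],[[0.05,-0.9,0],[0,0,0.25]],[[0.05,-0.9,0],[0,0,0.25]],[[0.05,-0.9,0],[0,0,0.25]],[[0.05,-0.8,0],[0,0,0.25]],[[0.05,-0.7,0],[0,0,0.25]],[[0.05,-0.5,0],[0,0,0.2]],[[0,-0.3,0],[0,0,0]],[[0,0,0],[0,0,0]]])

```text
time: 17.75
tool_pos: [510.6, 55.1, 140.1]
tcp_rot: [3.141, -0.001, -2.998]
contact_force: [-0.1, 1.0, -5.6]
grip_width: 13.8
finger_force: 30.0
```

play_rows(rows=[[[0,0,0],[0,0,0]],[[0,0,0],[0,0,0]],[[0,0,0],[0,0,0]]])

```text
time: 18.12
tool_pos: [510.9, 55.8, 140.5]
tcp_rot: [3.141, 0.0, -2.995]
contact_force: [-0.1, -0.2, -6.5]
grip_width: 13.7
finger_force: 30.0
```

```bash
cat > look.py <<'E'
from h import *
import sys
o=get_obs();p=o["tool_pos"];print(p,o["tcp_rot"],o["contact_force"],o["moment"],o["grip_width"])
z0=p[2]-50.6
ims=[]
for n in("scene","top"):
    c=capture(n)
    u=proj(c,[511.5,56.3,40])[0].astype(int)
    f=cv2.resize(c["frame"][u[1]-50:u[1]+50,u[0]-50:u[0]+50],None,fx=4,fy=4,interpolation=cv2.INTER_CUBIC)
    a=.147
    R=np.array([[np.cos(a),-np.sin(a),0],[np.sin(a),np.cos(a),0],[0,0,1]])
    for s in(1,-1):
        for D in(disc(6.5,16)+[s*62,s*34,0],):
            q=(proj(c,D@R.T+[p[0]-.5,p[1],z0])-u+50+.5)*4; cv2.polylines(f,[np.int32(q)],True,(0,255,0),1)
    q=(proj(c,np.array([[-80,-50,16],[80,-50,16],[80,50,16],[-80,50,16.]])@R.T+[p[0]-.5,p[1],z0])-u+50+.5)*4; cv2.polylines(f,[np.int32(q)],True,(0,255,0),1)
    ims.append(f)
    hsv=cv2.cvtColor(c["frame"],cv2.COLOR_RGB2HSV); b=cv2.inRange(hsv,(100,110,30),(125,255,255))
    # pose by outline of blue, tool-occluded parts ignored by min-area rectangle of hull
    k,l,st,ce=cv2.connectedComponentsWithStats(b); print(n,[(s.tolist(),e.round(1).tolist()) for s,e in zip(st[1:],ce[1:]) if s[4]>100])
cv2.imwrite(sys.argv[1],np.hstack(ims)[:,:,::-1])
E
python3 look.py pics/over.png
```

```text
[510.89100873  55.78271603 140.54984784] [ 3.14148686e+00  5.07881427e-05 -2.99539756e+00] [-0.11583268 -0.21365019 -6.49921051] [ 0.05661538  0.04277486 -0.02672254] 13.716948340419501
scene [([241, 37, 19, 27, 221], [251.3, 51.0]), ([292, 177, 73, 45, 1047], [322.0, 200.1]), ([466, 217, 59, 84, 2496], [496.1, 265.3]), ([396, 314, 63, 60, 1312], [426.7, 343.6]), ([273, 333, 11, 13, 103], [277.9, 338.7]), ([287, 336, 11, 12, 106], [292.0, 341.4]), ([322, 338, 11, 13, 102], [327.0, 343.6]), ([294, 358, 12, 13, 110], [299.9, 364.2]), ([285, 385, 13, 13, 130], [290.8, 391.1]), ([267, 387, 12, 13, 107], [272.3, 392.9])]
top [([142, 176, 32, 49, 986], [157.5, 200.4]), ([298, 205, 47, 26, 766], [322.1, 220.2]), ([605, 253, 35, 31, 751], [622.6, 267.5]), ([130, 266, 98, 105, 3602], [180.0, 317.2])]
```

View pics/over.png

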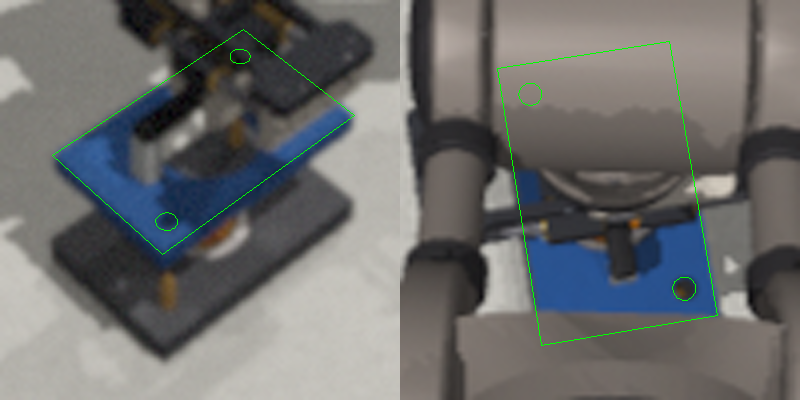

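The held plate matches its predicted outline in both views, and a pin shows through the near hole (top crop (684,288)). I'll lower it in stages and watch the side forces.

play_rows(rows=[[[0.01,0.02,-0.3],[0,0,0]],[[0,0,-0.4],[0,0,0]],[[0,0,-0.3],[0,0,0]],[[0,0,-0.2],[0,0,0]],[[0,0,-0.1],[0,0,0]],[[0,0,-0.1],[0,0,0]],[[0,0,0],[0,0,0]],[[0,0,0],[0,0,0]]])

```text
time: 19.23
tool_pos: [511.4, 56.0, 98.8]
tcp_rot: [-3.142, 0.001, -2.996]
contact_force: [0.3, 0.1, -5.6]
grip_width: 13.1
finger_force: 30.0
```

```bash
python3 look.py pics/low.png
```

```text
[511.40074529  55.9825922   98.79285331] [-3.14158986e+00  5.22113447e-04 -2.99599587e+00] [ 0.32432505  0.09336291 -5.5791992 ] [0.01923861 0.02124924 0.01801798] 13.125857113368472
scene [([241, 36, 19, 28, 192], [250.9, 51.2]), ([293, 188, 71, 44, 979], [321.2, 211.0]), ([466, 218, 59, 83, 2488], [496.2, 265.3]), ([396, 314, 63, 60, 1312], [426.7, 343.7]), ([287, 336, 11, 12, 101], [292.0, 341.4]), ([322, 338, 11, 13, 102], [327.0, 343.6]), ([294, 358, 12, 13, 110], [300.0, 364.3]), ([285, 385, 13, 14, 127], [290.8, 391.5]), ([267, 387, 12, 13, 111], [272.3, 392.9])]
top [([142, 176, 32, 49, 988], [157.5, 200.4]), ([324, 208, 18, 14, 189], [333.2, 215.7]), ([298, 213, 20, 8, 125], [307.0, 217.2]), ([605, 253, 35, 31, 755], [622.6, 267.5]), ([130, 266, 98, 105, 3601], [180.0, 317.2])]
```

View pics/low.png

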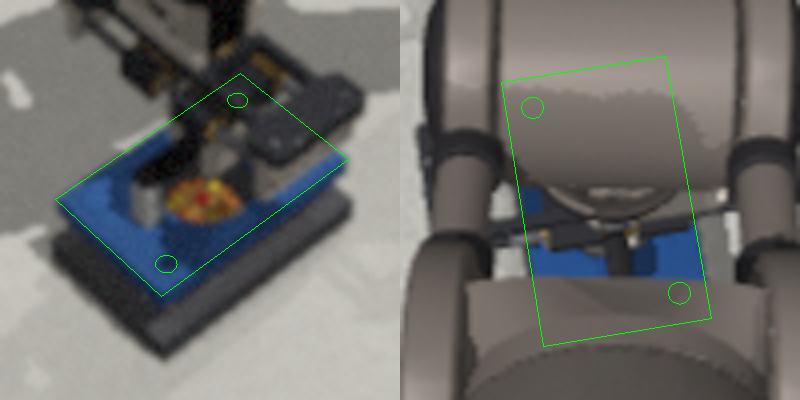

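The plate sits over the pins with the outline aligned (scene hole about (166,264)). There is no side force, so I continue down.

play_rows(rows=[[[0,0,-0.1],[0,0,0]],[[0,0,-0.1],[0,0,0]],[[0,0,-0.08],[0,0,0]],[[0,0,0],[0,0,0]],[[0,0,0],[0,0,0]]])

```text
time: 19.95
tool_pos: [511.3, 56.0, 90.2]
tcp_rot: [3.142, 0.0, -2.996]
contact_force: [-0.6, 0.2, -5.7]
grip_width: 14.1
finger_force: 30.0
```

play_rows(rows=[[[0,0,-0.1],[0,0,0]],[[0,0,-0.1],[0,0,0]],[[0,0,-0.1],[0,0,0]],[[0,0,-0.1],[0,0,0]],[[0,0,-0.08],[0,0,0]],[[0,0,0],[0,0,0]],[[0,0,0],[0,0,0]]])

```text
time: 20.82
tool_pos: [511.3, 56.0, 75.8]
tcp_rot: [3.142, 0.0, -2.996]
contact_force: [-0.6, 0.5, -6.1]
grip_width: 13.9
finger_force: 30.0
```

play_rows(rows=[[[0,0,-0.05],[0,0,0]],[[0,0,-0.05],[0,0,0]],[[0,0,0],[0,0,0]],[[0,0,0],[0,0,0]]])

```text
time: 21.32
tool_pos: [511.2, 56.0, 72.7]
tcp_rot: [3.142, -0.0, -2.996]
contact_force: [-0.5, 0.4, -5.1]
grip_width: 13.7
finger_force: 30.0
```

play_rows(rows=[[[0,0,-0.03],[0,0,0]],[[0,0,0],[0,0,0]],[[0,0,0],[0,0,0]]])

```text
time: 21.7
tool_pos: [511.3, 56.0, 72.5]
tcp_rot: [-3.142, 0.001, -2.996]
contact_force: [-3.8, -0.3, 5.4]
grip_width: 13.4
finger_force: 30.0
```

It is flush: z is as predicted and the weight is off the arm. I'll release and retreat straight up.

play_rows(rows=[[[0,0,0],[0,0,0]],[[0,0,0],[0,0,0]],[[0,0,0],[0,0,0]],[[0,0,0],[0,0,0]],[[0,0,0],[0,0,0]],[[0,0,0],[0,0,0]],[[0,0,0],[0,0,0]]], hand=1)

```text
time: 22.58
tool_pos: [511.2, 56.0, 71.8]
tcp_rot: [3.142, 0.0, -2.996]
contact_force: [-0.8, 0.4, 0.4]
grip_width: 79.1
finger_force: 0.0
```

play_rows(rows=[[[0,0,0.3],[0,0,0]],[[0,0,0.8],[0,0,0]],[[0,0,1],[0,0,0]],[[0,0,1],[0,0,0]],[[0,0.5,0.5],[0,0,0]],[[0,1,0],[0,0,0]],[[0,1,0],[0,0,0]],[[0,1,0],[0,0,0]],[[0,1,0],[0,0,0]],[[0,1,0],[0,0,0]],[[0,1,0],[0,0,0]],[[0,0.5,0],[0,0,0]]])

```text
time: 24.08
tool_pos: [511.1, 267.3, 180.3]
tcp_rot: [3.141, 0.001, -2.995]
contact_force: [0.6, -0.2, 0.6]
grip_width: 91.7
finger_force: 0.0
```

play_rows(rows=[[[0,0,0],[0,0,0]],[[0,0,0],[0,0,0]]])

```text
time: 24.32
tool_pos: [511.3, 265.1, 179.9]
tcp_rot: [-3.141, -0.0, -2.996]
contact_force: [0.8, 0.1, 0.5]
grip_width: 91.8
finger_force: 0.0
```

```bash
python3 - <<'E'
from h import *
o=get_obs();print(o["tool_pos"],o["grip_width"],o["time"])
ims=[]
a=.147;R=np.array([[np.cos(a),-np.sin(a),0],[np.sin(a),np.cos(a),0],[0,0,1]])
for n in("scene","top"):
    c=capture(n); u=proj(c,[511.5,56.3,40])[0].astype(int)
    f=cv2.resize(c["frame"][u[1]-45:u[1]+45,u[0]-45:u[0]+45],None,fx=4.4,fy=4.4,interpolation=cv2.INTER_CUBIC)
    for r in pinpoint("handle",n)[:3]: print(n,r["p"],ray(c,r["at"],78))
    for z in(22,38):
        q=(proj(c,np.array([[-80,-50,z],[80,-50,z],[80,50,z],[-80,50,z]])@R.T+[511.2,56.5,0])-u+45+.5)*4.4; cv2.polylines(f,[np.int32(q)],True,(0,255,0),1)
    ims.append(f)
cv2.imwrite("pics/end.png",np.hstack(ims)[:,:,::-1])
E
```

```text
[511.27531112 265.10947856 179.90910783] 91.79528781541994 24.325
scene 0.68 [545.47615988 460.62531992  78.        ]
scene 0.62 [251.34523134 387.17167892  78.        ]
top 0.71 [520.97385717 444.17218298  78.        ]
top 0.63 [508.33792028  54.2856074   78.        ]
top 0.56 [510.73219503  56.11758929  78.        ]
```

View pics/end.png

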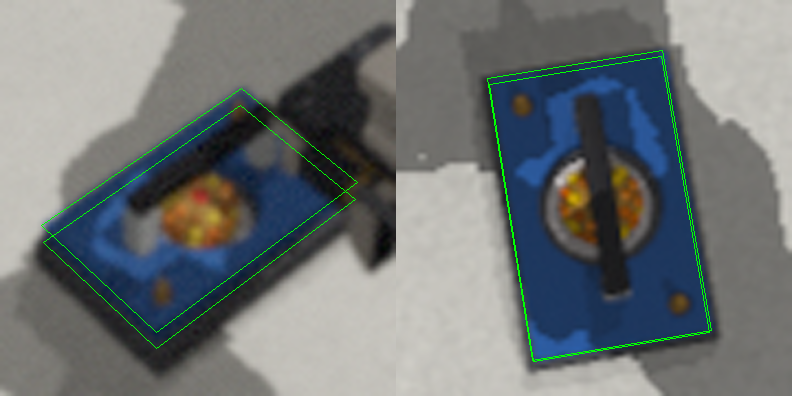

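The plate lies flush with both pins through it (top crop (522,104) and (679,303)), and the brooch is centred under the window. The robot is clear, so I hand in.

```bash
python3 -c "
from plant import bot
print(bot.close_job())"
```

```text
the job is handed in; nothing more can be done
None
```

The job is handed in at about 24 s (no verdict came back): the final pictures show the amber brooch centred in the recess, dome up, and the blue upper half flush on both pins, with the gripper clear of it.

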